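# Slide the toiletry tin from the tiled ledge onto the pull-out rack

## Task

Slide the pull-out chrome rack all the way up against the tiled ledge and, while the blue tin is still on the tiles, lock the rack there by turning its red clamp knob clockwise as far as it goes. Then slide the tin off the tiles onto the two bars of the rack, so that it sits flat and square with its middle over the middle of the bars, the rack still shut and locked. Do not tip or drop the tin, and leave the other things where they stand.

Things in the scene. Friction and masses are not known exactly. Their poses are not given: they have to be found in the camera images.
- unit: Fixed unit on the counter; origin at counter height; x away from the robot at yaw 0, y along the rack's travel towards the ledge. White tiled ledge: block with flat top 80 mm above the counter, spanning x -148..148, y 35..289 mm. An aluminium guide beam (34 mm wide, top 48 mm high) runs from it along x = 0 to y = -275 mm; the rack slides on it.
- rack (a joint): Slide of the pull-out rack on the beam, m: 0 = home (bar ends 3 mm from the ledge), grows to 0.13 as it moves away from the ledge (unit's -y). Moves easily unless clamped; unclamped, a load sliding over it drags it along.
- rack_mid (a point): Middle of the rack's top, at the bar tops (78.5 mm above the counter, 1.5 mm below the tiles), axes parallel to the unit's. The support is two round chrome bars along y, 150 mm long, 10 mm thick, centred at x = -20 and +20 mm (50 mm over all). With the rack home this point is 78 mm from the ledge's edge.
- clamp (a joint): Red clamp knob, rad: grows as it turns clockwise seen from above, 0 = loose, 1.4 = fully tight (stop); starts to bite at about 1.0.
- clamp_grip (a point): On the knob's vertical axis at the height to grip, 99.5 mm above the counter. Straight bar grip 46 mm long, 14 mm thick, 32 mm high (top 7 mm above this point), along the unit's x when the joint reads 0; point and bar turn with the knob. Carried by the rack, 90 mm to the -x side of rack_mid, so the rack can be slid by it.
- tin: Blue rectangular toiletry tin with a steel band and a yellow panel on top, 100 (x) x 112 (y) x 74 (z) mm, about 0.4 kg, centre of mass at its middle, too wide to grasp; origin at the centre of its underside. Stands on the tiled ledge, somewhat askew and up to 3 cm out of line with the rack.
- cream: Bystander: white jar with blue cap, 44 mm diameter, 50 mm high, on the far corner of the tiled ledge next to the rack; origin at the centre of its underside.
- mouthwash: Bystander: green bottle, 64 mm diameter, 180 mm high; origin under its centre.
- shampoo: Bystander: blue bottle, 60 mm diameter, 200 mm high; origin under its centre.
- deodorant: Bystander: black and blue spray can, 52 mm diameter, 160 mm high; origin under its centre.
- roll: Bystander: white paper roll standing upright, 110 mm diameter, 100 mm high; origin under its centre.
- tumbler: Bystander: blue ceramic tumbler, 72 mm diameter, 100 mm high; origin under its centre.
- brush: Bystander: brush with green handle lying on the counter, 180 mm long; origin at the centre of its underside.

How it is judged:
By the outcome, as a careful person would: the job done as asked, in the order asked, and still so for the second after the job is handed in, with the robot touching nothing.
It also fails if it takes over 67 s, if anything falls off the work surface, if the arm or the gripper's body presses on something with over 40 N, if the wrist force passes 120 N, or if a joint passes its speed limit or range.

## Robot

A 6-joint arm with a two-finger parallel gripper is mounted at the origin on the work surface. World frame = base frame: x ahead of the robot, y to its left, z up, the work surface at z = 0. Lengths are in m, angles in rad, forces in N, time in s.
With the tool pointing down it reaches from about 0.35 to 0.975 m from the base axis. Payload 4.9 kg.
Tool frame: the origin (TCP) lies on the centre line of the jaws, within the pads' length; the fingertips stand 19 mm ahead of it and the grasp point (between the pads) is the TCP; z points along the fingers, y is the line along which they close (so a half turn about z gives the same grasp; the last joint's range is limited). The gripper opens to 85 mm and grips with 20 to 120 N. Pads are 22 mm wide; open, the fingers measure 114 mm over their backs; the gripper's body (76 mm by 85 mm) begins 54 mm behind the grasp point. The pads swing forward as they close: fully open they stand 13 mm farther back than shut.
Start: joints at [-1.253, 0.053, 1.613, -0, 1.476, -0.119], TCP at [0.264, -0.566, 0.25] pointing down, gripper open.
Joint ranges: [-3.01, 3.01], [-1.01, 2.22], [0.06, 2.58], [-1.02, 4.17], [0.09, 2.62], [-3.14, 3.14]. Speed limits (rad/s): [2.57, 2.57, 3.14, 3.14, 3.14, 3.14].

## Interface

Orientations are given as a unit quaternion [w, x, y, z].
In Python, from plant import state, grab_frame, ticket, spotter gives the robot as it stands.
- The arm moves only by the tool apply_moves, never from a script. Its argument "series" is a list of rows, each an object of numbers: "jaw": the closure, from 0 (fully open) to 1 (shut); "dx", "dy", "dz": the shift along the tool's x, y, z in mm; "turn": the turn about the tool's z in rad. A call has 1 to 5 rows; each row is the pose to reach, as a shift and turn from the pose commanded when the call began, along the tool's axes at that moment; what a row does not reach only later rows make up. A row lasts 1/12 s, in which the tool goes at most 41.7 mm and 7.16 degrees, less where a joint would pass 70% of its speed; a pose out of reach is approached as far as the arm can. A call with a gripper value outside its range is refused whole. The fingers move at their own pace and stop on an object; the grip force is fixed at half the most. Time passes only in rows, so rows that repeat a pose let the fingers close. It gives the time, the measured TCP pose, the force, the opening and the grip force at its end, in the units of the state.
- state(): the state, without advancing time (a new reading comes with each control period).
- grab_frame(name): name is "scene" or "top" or "wrist"; returns a dict with "pixels" (400x640x3 uint8, red, green, blue), "mtx" (3x3 intrinsics, pixels), "dist_coeffs" ([k1, k2, p1, p2, k3] as OpenCV has them; the pictures are not rectified), "camera_from_world" (4x4, takes a point from world to camera coordinates). Camera axes: x right, y down, z forward; pixel columns grow to the right and rows downward; lengths in m; the calibration is good to about 2 mm. A picture is of the moment at which its call begins. There is no depth.
- ticket.job_done(): hands the job in; it is judged then, once.
Trained networks look in a picture, given as the dict that the camera call returned (one of the last four; its "shot" number tells which), for a name from the list of things; names that differ only in an ending like _2 or _b are one class to them, and where a whole thing is asked for, a point or a joint stands for the part that bears it (a point fixed in the world has none). Each returns a list of dicts, best first, with "conf" (0 to 1); they miss things now and then, are a little off and sometimes report something else, mostly with a low value. They report only what shows in the picture. A call takes as long as a camera call.
- spotter.outline_of(picture, target): "region" (400x640 bool, what is visible of it) and "extent" ([left, top, right, bottom] in pixels, round what is visible of it).
The state is a dict: "time": time; "joint_pos": joint angles; "joint_vel": joint speeds; "joint_efforts": joint torques, N m; "tool_pos": TCP position; "tool_rot": TCP orientation; "contact_force": force on the tool from outside, world axes, zero at the start; "ft_torque": the same for the moment, N m; "gripper_width": opening from 0.0 (shut) to 1.0 (fully open); "grasp_force": force on a finger pad.
Only numpy, scipy, OpenCV 4.12 (cv2) and the standard library are available. Lean on these libraries where they do the work, as an engineer would, in place of code of your own. Each camera call takes 0.05 s, during which the arm holds its last target. There are 200 camera calls.

## Working session

There is one attempt and no reset: what is moved stays moved. The work goes in short steps, Python scripts to look and compute and a tool call to move; the robot and the scene stay as the last step left them, time stands still between calls to the robot, and variables do not carry over. Pictures are saved under pics/ and viewed, at most 10 in all, crops included, and the job is handed in when it is done.

Besides the shell and the picture viewer there is one more tool, called after "Request:" as a command line: name --argument value ..., lists and objects as JSON in quotes. apply_moves: Moves the arm, as the interface text tells. Its arguments: {"type":"object","properties":{"series":{"type":"array","items":{"type":"object","properties":{"jaw":{"type":"number"},"dx":{"type":"number"},"dy":{"type":"number"},"dz":{"type":"number"},"turn":{"type":"number"}}}}},"required":["series"]}

```bash
mkdir -p pics
python3 - <<'E'
from plant import state, grab_frame, spotter
import cv2, numpy as np, pickle
s=state(); print({k:np.round(v,3).tolist() for k,v in s.items()})
D={}
for n in ["scene","top"]:
    f=grab_frame(n); D[n]=f
    cv2.imwrite(f"pics/{n}0.png",f["pixels"][:,:,::-1])
    print(n,np.round(f["mtx"],1).tolist(),np.round(f["dist_coeffs"],3).tolist(),np.round(f["camera_from_world"],4).tolist())
    for t in ["unit","rack","clamp","tin","cream","mouthwash","shampoo","deodorant","roll","tumbler","brush"]:
        r=spotter.outline_of(f,t)
        if r:
            ys,xs=np.nonzero(r[0]["region"]); print(t,round(r[0]["conf"],2),r[0]["extent"],len(xs),xs.mean().round(1),ys.mean().round(1))
            D[n+t]=r[0]
pickle.dump(D,open("d0.pkl","wb"))
E
```

```text
{'time': 0.0, 'joint_pos': [-1.253, 0.053, 1.614, -0.0, 1.476, -0.119], 'joint_vel': [0.001, 0.0, -0.001, -0.0, -0.0, -0.0], 'joint_efforts': [-0.001, -39.368, -37.018, -0.0, 0.007, 0.0], 'tool_pos': [0.264, -0.566, 0.249], 'tool_rot': [-0.001, 0.976, 0.217, -0.0], 'contact_force': [-0.291, 0.28, 0.69], 'ft_torque': [0.012, -0.039, 0.025], 'grasp_force': 0.0, 'gripper_width': 1.001}
scene [[383.7, 0.0, 324.3], [0.0, 383.7, 196.7], [0.0, 0.0, 1.0]] [-0.076, 0.0, 0.0, 0.0, 0.0] [[-0.5387, 0.8423, 0.0164, 0.3211], [0.6499, 0.4279, -0.6281, -0.3169], [-0.5361, -0.3277, -0.778, 1.4825], [0.0, 0.0, 0.0, 1.0]]
unit 0.6 [268.1, 153.5, 453.9, 292.9] 8950 373.1 225.5
rack 0.92 [284.6, 149.7, 334.6, 199.3] 1164 311.7 176.5
clamp 0.7 [313.7, 149.6, 329.4, 170.4] 186 321.3 160.4
tin 0.74 [367.7, 183.0, 423.0, 239.2] 1899 395.7 209.7
cream 0.55 [334.0, 221.0, 349.2, 241.7] 307 343.5 230.6
mouthwash 0.68 [237.0, 194.6, 264.6, 245.2] 951 250.3 224.8
shampoo 0.67 [209.5, 160.5, 235.9, 215.2] 889 221.0 190.1
deodorant 0.56 [285.8, 236.5, 309.2, 280.4] 823 298.1 257.8
roll 0.84 [189.5, 122.0, 229.2, 16
[... 284 characters left out ...]
, -0.2098, 0.6299], [0.2099, 0.0027, -0.9777, 1.4573], [0.0, 0.0, 0.0, 1.0]]
unit 0.91 [216.7, 179.1, 378.1, 263.8] 6496 273.6 224.6
rack 0.83 [318.7, 209.3, 357.2, 257.2] 923 338.0 228.6
clamp 0.5 [333.3, 238.6, 340.3, 252.3] 140 338.6 244.2
tin 0.68 [236.8, 206.9, 270.5, 240.4] 1124 253.7 222.0
cream 0.61 [276.0, 176.4, 288.4, 190.5] 147 280.1 185.7
mouthwash 0.78 [340.0, 145.5, 358.0, 171.2] 369 345.7 158.4
shampoo 0.82 [378.6, 153.5, 398.0, 181.4] 419 386.5 168.5
deodorant 0.91 [292.4, 142.0, 305.6, 163.4] 313 297.1 151.9
roll 0.78 [428.4, 192.6, 461.9, 233.3] 996 443.5 211.8
tumbler 0.56 [422.6, 237.9, 450.3, 263.3] 432 437.8 249.4
brush 0.62 [157.6, 223.2, 203.2, 247.3] 419 177.5 233.3
```

Run:
```python
import cv2, numpy as np
a=cv2.imread("pics/top0.png")[165:275,200:390]; b=cv2.imread("pics/scene0.png")[135:305,250:470]
a=cv2.resize(a,(520,301),interpolation=cv2.INTER_CUBIC); b=cv2.resize(b,(388,299),interpolation=cv2.INTER_CUBIC)
c=np.zeros((600,520,3),np.uint8); c[:299]=a[:299]; c[301:600,:388]=b
cv2.imwrite("pics/a.png",c)
```

```text
(no output)
```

View pics/a.png

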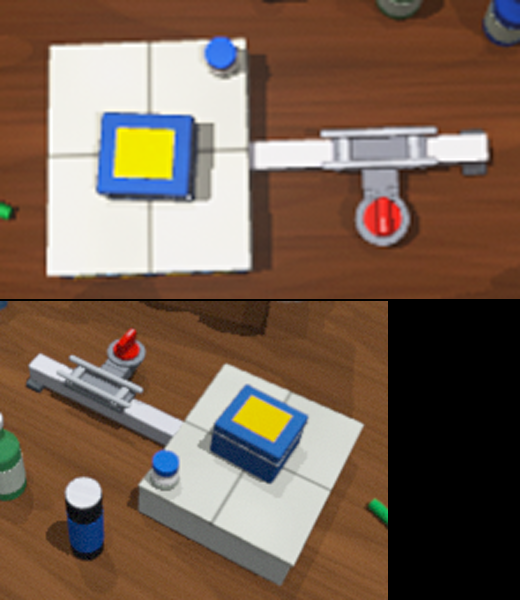

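```bash
cat > h.py <<'E'
import cv2, numpy as np
X0,X1,Y0,Y1=0.25,0.85,-0.45,0.35
def rectify(f,z,box=(X0,X1,Y0,Y1)):
    "plane at height z, 1 mm/px: col = (Y1-y), row = (X1-x)"
    x0,x1,y0,y1=box
    xs=np.arange(x1,x0,-.001); ys=np.arange(y1,y0,-.001)
    gx,gy=np.meshgrid(xs,ys,indexing="ij")
    P=np.stack([gx,gy,np.full_like(gx,z)],-1).reshape(-1,3)
    T=np.array(f["camera_from_world"])
    R,_=cv2.Rodrigues(T[:3,:3])
    p,_=cv2.projectPoints(P,R,T[:3,3],np.array(f["mtx"]),np.array(f["dist_coeffs"]))
    m=p.reshape(gx.shape+(2,)).astype(np.float32)
    return cv2.remap(f["pixels"],m[...,0],m[...,1],cv2.INTER_LINEAR)
def rect(mask,box=(X0,X1,Y0,Y1)):
    n,l,s,c=cv2.connectedComponentsWithStats(mask.astype(np.uint8))
    k=1+np.argmax(s[1:,4]); pts=np.argwhere(l==k)[:,::-1].astype(np.float32)
    (cx,cy),(w,h),a=cv2.minAreaRect(pts)
    m=pts.mean(0)
    return dict(c=(round(box[1]-cy/1000,4),round(box[3]-cx/1000,4)),wh=(round(w,1),round(h,1)),ang=round(a,2),mean=(round(box[1]-m[1]/1000,4),round(box[3]-m[0]/1000,4)),n=len(pts))
def masks(img):
    h=cv2.cvtColor(img,cv2.COLOR_RGB2HSV); H,S,V=[h[...,i].astype(int) for i in range(3)]
    return dict(white=(S<45)&(V>170),yellow=(H>20)&(H<38)&(S>120)&(V>120),blue=(H>100)&(H<130)&(S>120)&(V>60),red=((H<6)|(H>174))&(S>170)&(V>110))
E
python3 - <<'E'
import pickle,cv2,numpy as np
from h import *
D=pickle.load(open("d0.pkl","rb"))
for n in ["top","scene"]:
    f=D[n]
    for col,z in [("white",.08),("yellow",.154),("blue",.154),("red",.1065)]:
        print(n,col,rect(masks(rectify(f,z))[col]))
cv2.imwrite("pics/rt.png",rectify(D["top"],.08)[:,:,::-1])
E
```

```text
top white {'c': (0.5402, 0.1964), 'wh': (297.9, 256.4), 'ang': 88.53, 'mean': (np.float32(0.5356), np.float32(0.2029)), 'n': 57140}
top yellow {'c': (0.5312, 0.1894), 'wh': (69.2, 59.9), 'ang': 1.91, 'mean': (np.float32(0.5313), np.float32(0.1893)), 'n': 4074}
top blue {'c': (0.5296, 0.1882), 'wh': (110.9, 99.1), 'ang': 2.83, 'mean': (np.float32(0.5282), np.float32(0.1872)), 'n': 5998}
top red {'c': (0.4547, -0.0998), 'wh': (42.4, 43.1), 'ang': 45.0, 'mean': (np.float32(0.4561), np.float32(-0.0996)), 'n': 1408}
scene white {'c': (0.5429, 0.0512), 'wh': (298.3, 545.1), 'ang': 88.91, 'mean': (np.float32(0.5525), np.float32(0.1734)), 'n': 58561}
scene yellow {'c': (0.5306, 0.1885), 'wh': (69.3, 59.9), 'ang': 2.73, 'mean': (np.float32(0.5308), np.float32(0.1884)), 'n': 4102}
scene blue {'c': (0.5085, -0.3539), 'wh': (156.7, 66.7), 'ang': 36.25, 'mean': (np.float32(0.5092), np.float32(-0.3611)), 'n': 7744}
scene red {'c': (0.4748, -0.0923), 'wh': (71.9, 42.5), 'ang': 51.12, 'mean': (np.float32(0.4767), np.float32(-0.0865)), 'n': 1732}
```

View pics/rt.png

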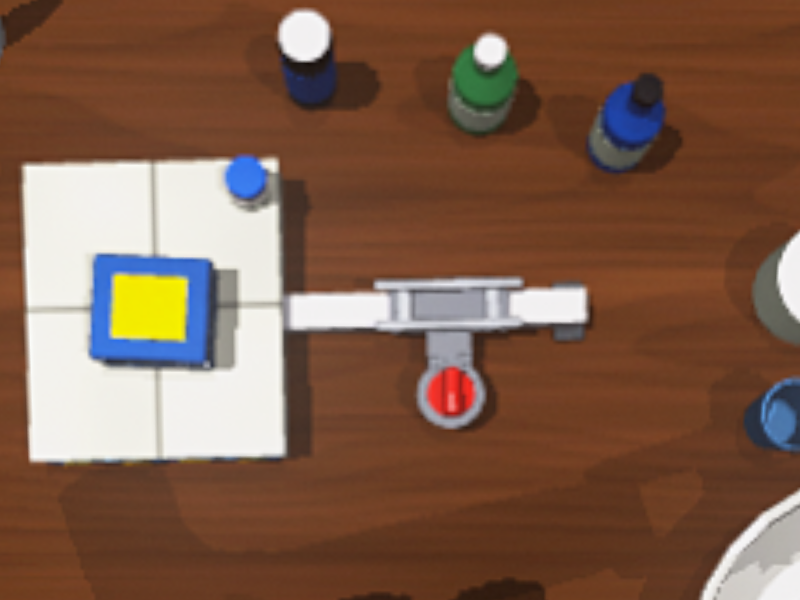

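The top view rectified to z=0.08 shows the ledge at cols 22–285, rows 160–460 (unit yaw about +1.5°). The tin is at about (152,310), turned about −2.3°. The red knob is at (452,392) with its bar along x, so the rack is about 89 mm from home. The cream jar is at the far corner (247,180).

Request:
apply_moves --series '[{"dx": 29, "dy": -27, "turn": 0.08}, {"dx": 58, "dy": -53, "turn": 0.16}, {"dx": 87, "dy": -80, "turn": 0.25}, {"dx": 117, "dy": -107, "turn": 0.33}, {"dx": 146, "dy": -134, "turn": 0.41}]'

```text
invalid input at $.series[0]: expected keys jaw, dx, dy, dz, turn
```

```bash
cat >> h.py <<'E'
from scipy.spatial.transform import Rotation as Ro
UO=np.array([.5444,.0345]); UY=np.radians(1.47)
def u2w(x,y):
    c,s=np.cos(UY),np.sin(UY); return UO+np.array([c*x-s*y,s*x+c*y])
def w2u(p):
    c,s=np.cos(UY),np.sin(UY); d=np.asarray(p)[:2]-UO; return np.array([c*d[0]+s*d[1],-s*d[0]+c*d[1]])
def where(s):
    w,x,y,z=s["tool_rot"]; R=Ro.from_quat([x,y,z,w]).as_matrix(); return R,np.degrees(np.arctan2(R[1,0],R[0,0]))-np.degrees(UY)
def go(s,x,y,z,yaw):
    "tool-axis shift (mm) and turn (rad) to the unit-frame pose (m, deg; yaw of tool x)"
    R,a=where(s); p=np.array(s["tool_pos"]); t=np.r_[u2w(x,y),z]
    d=R.T@(t-p)*1000; tr=-np.radians((yaw-a+180)%360-180)
    u=w2u(p); print("t",round(s["time"],2),"at unit",np.round(u*1000,1),"z",round(p[2]*1000,1),"yaw",round(a,2),"F",np.round(s["contact_force"],1),"| move",np.round(d,1),"turn",round(tr,3))
E
python3 -c "
from h import *; from plant import state
s=state();print(s['joint_pos'][5]);go(s,-.09,-.1317,.25,0)"
```

```text
-0.11902432020459487
t 1.2 at unit [-295.3 -593.4] z 250.3 yaw 23.56 F [ 0.8 -0.8 -0.9] | move [ 3.728e+02 -3.412e+02  3.000e-01] turn 0.411
```

Request:
apply_moves --series '[{"jaw": 0, "dz": 0, "dx": 29, "dy": -27, "turn": 0.08}, {"jaw": 0, "dz": 0, "dx": 58, "dy": -53, "turn": 0.16}, {"jaw": 0, "dz": 0, "dx": 87, "dy": -80, "turn": 0.25}, {"jaw": 0, "dz": 0, "dx": 117, "dy": -107, "turn": 0.33}, {"jaw": 0, "dz": 0, "dx": 146, "dy": -134, "turn": 0.41}]'

```text
time: 1.62
tool_pos: [0.3403, -0.3815, 0.2503]
tool_rot: [0.0, 1.0, 0.011, 0.0]
contact_force: [0.8, 0.2, 0.3]
gripper_width: 0.999
grasp_force: 0.0
```

```bash
python3 -c "
from h import *; from plant import state
s=state();print(s['joint_pos'][5]);go(s,-.09,-.1317,.25,0)"
```

```text
0.5605768146895157
t 1.62 at unit [-214.7 -410.6] z 250.3 yaw -0.2 F [0.8 0.2 0.3] | move [ 123.7 -279.3    0.3] turn -0.004
```

Request:
apply_moves --series '[{"jaw": 0, "dz": 0, "dx": 16, "dy": -36, "turn": 0}, {"jaw": 0, "dz": 0, "dx": 32, "dy": -72, "turn": 0}, {"jaw": 0, "dz": 0, "dx": 48, "dy": -108, "turn": 0}, {"jaw": 0, "dz": 0, "dx": 64, "dy": -144, "turn": 0}, {"jaw": 0, "dz": 0, "dx": 80, "dy": -180, "turn": 0}]'

```text
time: 2.03
tool_pos: [0.4155, -0.1992, 0.2507]
tool_rot: [0.0, 1.0, 0.013, 0.0]
contact_force: [0.8, -0.8, 0.4]
gripper_width: 1.0
grasp_force: 0.0
```

Request:
apply_moves --series '[{"jaw": 0, "dz": 5, "dx": 15, "dy": -34, "turn": 0}, {"jaw": 0, "dz": 10, "dx": 30, "dy": -68, "turn": 0}, {"jaw": 0, "dz": 15, "dx": 42, "dy": -96, "turn": 0}, {"jaw": 0, "dz": 20, "dx": 44, "dy": -99, "turn": 0}, {"jaw": 0, "dz": 20, "dx": 44, "dy": -99, "turn": 0}]'

```text
time: 2.45
tool_pos: [0.4563, -0.0993, 0.2292]
tool_rot: [-0.0, 1.0, 0.015, -0.001]
contact_force: [0.1, 0.3, 0.9]
gripper_width: 0.999
grasp_force: 0.0
```

Run:
```python
from h import *; from plant import state,grab_frame
s=state();print(s['joint_pos'][5]);go(s,-.09,-.1317,.0995,0)
f=grab_frame("wrist"); cv2.imwrite("pics/w1.png",f["pixels"][:,:,::-1])
box=(.3,.62,-.25,.07)
for z in (.1065,.0995): print(rect(masks(rectify(f,z,box))["red"],box))
cv2.imwrite("pics/w1r.png",np.hstack([rectify(f,.1065,box),rectify(f,.0785,box)])[:,:,::-1])
```

```text
1.1666143894937882
t 2.45 at unit [ -91.5 -131.5] z 229.2 yaw 0.27 F [0.1 0.3 0.9] | move [  1.7   0.2 129.7] turn 0.005
{'c': (0.4655, -0.099), 'wh': (41.6, 47.4), 'ang': 33.69, 'mean': (np.float32(0.4663), np.float32(-0.1016)), 'n': 1254}
{'c': (0.4635, -0.099), 'wh': (42.7, 49.5), 'ang': 32.74, 'mean': (np.float32(0.4645), np.float32(-0.1018)), 'n': 1303}
```

View pics/w1r.png

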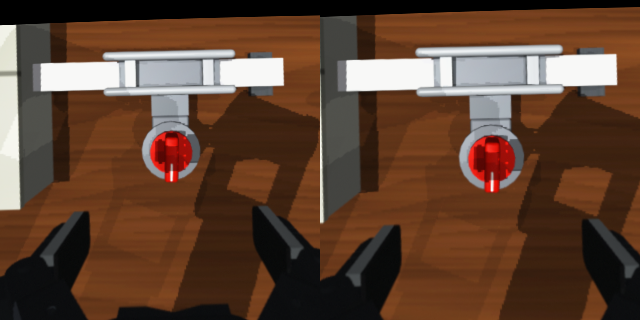

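The wrist view rectified to bar and knob height puts the rack bars' middle at (489,71) in the right half and the knob at (171,158) in the left half. Both agree with the estimate to within a few mm, so I'm descending.

Request:
apply_moves --series '[{"jaw": 0.2, "dz": 30, "dx": 2, "dy": 0, "turn": 0.005}, {"jaw": 0.3, "dz": 65, "dx": 2, "dy": 0, "turn": 0.005}, {"jaw": 0.4, "dz": 100, "dx": 2, "dy": 0, "turn": 0.005}, {"jaw": 0.4, "dz": 122, "dx": 2, "dy": 0, "turn": 0.005}, {"jaw": 0.4, "dz": 130, "dx": 2, "dy": 0, "turn": 0.005}]'

```text
time: 2.92
tool_pos: [0.4555, -0.1014, 0.0963]
tool_rot: [-0.001, 1.0, 0.01, -0.003]
contact_force: [-0.3, 0.3, -0.2]
gripper_width: 0.601
grasp_force: 0.0
```

Request:
apply_moves --series '[{"jaw": 1, "dz": 0, "dx": 0, "dy": 0, "turn": 0}, {"jaw": 1, "dz": 0, "dx": 0, "dy": 0, "turn": 0}, {"jaw": 1, "dz": 0, "dx": 0, "dy": 0, "turn": 0}, {"jaw": 1, "dz": 0, "dx": 0, "dy": 0, "turn": 0}, {"jaw": 1, "dz": 0, "dx": 0, "dy": 0, "turn": 0}]'

```text
time: 3.33
tool_pos: [0.46, -0.1018, 0.1029]
tool_rot: [0.001, 1.0, 0.011, 0.002]
contact_force: [-2.0, -0.6, 6.3]
gripper_width: 0.15
grasp_force: 61.3
```

```bash
python3 -c "
from h import *; from plant import state
s=state();print(s['joint_pos'][5],s['gripper_width'],s['grasp_force']);go(s,-.09,-.043,.0995,0)"
```

```text
1.1739382076859215 0.15032686610782453 61.34659767150879
t 3.33 at unit [ -87.9 -134. ] z 102.9 yaw -0.24 F [-2.  -0.6  6.3] | move [ -2.5 -91.    3.2] turn -0.004
```

Request:
apply_moves --series '[{"jaw": 1, "dz": 0, "dx": 0, "dy": -15, "turn": 0}, {"jaw": 1, "dz": 0, "dx": 0, "dy": -35, "turn": 0}, {"jaw": 1, "dz": 0, "dx": 0, "dy": -55, "turn": 0}, {"jaw": 1, "dz": 0, "dx": 0, "dy": -72, "turn": 0}, {"jaw": 1, "dz": 0, "dx": 0, "dy": -83, "turn": 0}]'

```text
time: 3.75
tool_pos: [0.4581, -0.017, 0.1029]
tool_rot: [0.0, 1.0, 0.011, 0.002]
contact_force: [-2.3, -1.7, 6.7]
gripper_width: 0.147
grasp_force: 61.6
```

```bash
python3 -c "
from h import *; from plant import state
s=state();print(s['joint_pos'][5],s['gripper_width'],s['grasp_force']);go(s,-.09,-.043,.0995,0)"
```

```text
1.3486068652646166 0.14732389157818773 61.58977746963501
t 3.75 at unit [-87.6 -49.3] z 102.9 yaw -0.17 F [-2.3 -1.7  6.7] | move [-2.4 -6.3  3.4] turn -0.003
```

Request:
apply_moves --series '[{"jaw": 1, "dz": 0, "dx": 0, "dy": -2, "turn": 0}, {"jaw": 1, "dz": 0, "dx": 0, "dy": -4, "turn": 0}, {"jaw": 1, "dz": 0, "dx": 0, "dy": -6, "turn": 0}, {"jaw": 1, "dz": 0, "dx": 0, "dy": -7, "turn": 0}, {"jaw": 1, "dz": 0, "dx": 0, "dy": -7, "turn": 0}]'

```text
time: 4.17
tool_pos: [0.4579, -0.0109, 0.1029]
tool_rot: [0.0, 1.0, 0.011, 0.002]
contact_force: [-2.4, 0.8, 6.3]
gripper_width: 0.152
grasp_force: 61.5
```

```bash
python3 -c "
from h import *; from plant import state
s=state();print(s['joint_pos'][5],s['gripper_width'],s['grasp_force']);go(s,-.09,-.043,.0995,0)"
```

```text
1.3620162221643792 0.15228776163220745 61.54743432998657
t 4.17 at unit [-87.6 -43.2] z 102.9 yaw -0.18 F [-2.4  0.8  6.3] | move [-2.4 -0.2  3.4] turn -0.003
```

Not at the stop yet. I'll nudge further in small steps.

Request:
apply_moves --series '[{"jaw": 1, "dz": 0, "dx": 0, "dy": -1, "turn": 0}, {"jaw": 1, "dz": 0, "dx": 0, "dy": -2, "turn": 0}, {"jaw": 1, "dz": 0, "dx": 0, "dy": -2.5, "turn": 0}, {"jaw": 1, "dz": 0, "dx": 0, "dy": -2.5, "turn": 0}]'

```text
time: 4.5
tool_pos: [0.458, -0.0106, 0.1029]
tool_rot: [0.003, 1.0, 0.011, 0.002]
contact_force: [-2.4, -8.2, 5.7]
gripper_width: 0.147
grasp_force: 61.4
```

Request:
apply_moves --series '[{"jaw": 1, "dz": 0, "dx": 0, "dy": -1, "turn": 0}, {"jaw": 1, "dz": 0, "dx": 0, "dy": -2, "turn": 0}, {"jaw": 1, "dz": 0, "dx": 0, "dy": -2, "turn": 0}]'

```text
time: 4.75
tool_pos: [0.458, -0.0104, 0.1029]
tool_rot: [0.005, 1.0, 0.011, 0.002]
contact_force: [-2.5, -16.4, 5.3]
gripper_width: 0.153
grasp_force: 61.3
```

Request:
apply_moves --series '[{"jaw": 1, "dz": 0, "dx": 0, "dy": 0, "turn": 0.1}, {"jaw": 1, "dz": 0, "dx": 0, "dy": 0, "turn": 0.2}, {"jaw": 1, "dz": 0, "dx": 0, "dy": 0, "turn": 0.3}, {"jaw": 1, "dz": 0, "dx": 0, "dy": 0, "turn": 0.4}, {"jaw": 1, "dz": 0, "dx": 0, "dy": 0, "turn": 0.5}]'

```text
time: 5.17
tool_pos: [0.4577, -0.0113, 0.1029]
tool_rot: [0.006, 0.971, -0.238, 0.003]
contact_force: [-4.5, -19.8, 6.0]
gripper_width: 0.15
grasp_force: 61.1
```

Request:
apply_moves --series '[{"jaw": 1, "dz": 0, "dx": 0, "dy": 0, "turn": 0.1}, {"jaw": 1, "dz": 0, "dx": 0, "dy": 0, "turn": 0.2}, {"jaw": 1, "dz": 0, "dx": 0, "dy": 0, "turn": 0.3}, {"jaw": 1, "dz": 0, "dx": 0, "dy": 0, "turn": 0.4}, {"jaw": 1, "dz": 0, "dx": 0, "dy": 0, "turn": 0.5}]'

```text
time: 5.58
tool_pos: [0.4571, -0.012, 0.1029]
tool_rot: [0.006, 0.882, -0.471, 0.004]
contact_force: [-6.7, -21.8, 8.0]
gripper_width: 0.148
grasp_force: 61.4
```

```bash
python3 -c "
from h import *; from plant import state
s=state();print(s['joint_pos'][5],s['gripper_width'],s['grasp_force'],s['ft_torque']);go(s,-.09,-.043,.0995,-80.2)"
```

```text
2.375978597460149 0.14802158615780556 61.40990138053894 [-3.58467487  1.17399851  0.24367406]
t 5.58 at unit [-88.4 -44.2] z 102.9 yaw -57.67 F [ -6.7 -21.8   8. ] | move [-1.9  0.7  3.4] turn 0.393
```

Request:
apply_moves --series '[{"jaw": 1, "dz": 0, "dx": 0, "dy": 0, "turn": 0.1}, {"jaw": 1, "dz": 0, "dx": 0, "dy": 0, "turn": 0.2}, {"jaw": 1, "dz": 0, "dx": 0, "dy": 0, "turn": 0.3}, {"jaw": 1, "dz": 0, "dx": 0, "dy": 0, "turn": 0.38}, {"jaw": 1, "dz": 0, "dx": 0, "dy": 0, "turn": 0.42}]'

```text
time: 6.0
tool_pos: [0.4563, -0.0119, 0.1029]
tool_rot: [0.006, 0.765, -0.644, 0.004]
contact_force: [-10.2, -21.7, 10.3]
gripper_width: 0.153
grasp_force: 62.6
```

Request:
apply_moves --series '[{"jaw": 1, "dz": 0, "dx": 0, "dy": 0, "turn": 0.05}, {"jaw": 1, "dz": 0, "dx": 0, "dy": 0, "turn": 0.1}, {"jaw": 1, "dz": 0, "dx": 0, "dy": 0, "turn": 0.1}]'

```text
time: 6.25
tool_pos: [0.4563, -0.0119, 0.1029]
tool_rot: [0.006, 0.735, -0.678, 0.005]
contact_force: [-8.8, -21.1, 9.9]
gripper_width: 0.153
grasp_force: 86.3
```

```bash
python3 -c "
from h import *; from plant import state
s=state();print(s['joint_pos'][5],s['gripper_width'],s['grasp_force'],s['ft_torque']);go(s,-.09,-.043,.0995,-80.2)"
```

```text
2.88740875086868 0.15312375441011408 86.2618501111865 [-3.37981986  1.65255949  2.14147286]
t 6.25 at unit [-89.3 -44.1] z 102.9 yaw -86.91 F [ -8.8 -21.1   9.9] | move [-1.2  0.7  3.4] turn -0.117
```

Request:
apply_moves --series '[{"jaw": 0.4, "dz": 0, "dx": 0, "dy": 0, "turn": 0}, {"jaw": 0.4, "dz": 0, "dx": 0, "dy": 0, "turn": -0.05}, {"jaw": 0.4, "dz": 0, "dx": 0, "dy": 0, "turn": -0.1}, {"jaw": 0.4, "dz": -15, "dx": 0, "dy": 0, "turn": -0.1}, {"jaw": 0.4, "dz": -50, "dx": 0, "dy": 0, "turn": -0.1}]'

```text
time: 6.67
tool_pos: [0.4532, -0.0056, 0.1465]
tool_rot: [0.002, 0.766, -0.643, -0.004]
contact_force: [0.6, -0.1, 1.1]
gripper_width: 0.602
grasp_force: 0.0
```

Request:
apply_moves --series '[{"jaw": 0.4, "dz": -40, "dx": 0, "dy": 0, "turn": -0.1}, {"jaw": 0.4, "dz": -80, "dx": 0, "dy": 0, "turn": -0.2}, {"jaw": 0.4, "dz": -110, "dx": 0, "dy": 0, "turn": -0.3}, {"jaw": 0.4, "dz": -110, "dx": 0, "dy": 0, "turn": -0.4}, {"jaw": 0.4, "dz": -110, "dx": 0, "dy": 0, "turn": -0.5}]'

```text
time: 7.08
tool_pos: [0.4581, -0.0064, 0.2649]
tool_rot: [-0.001, 0.902, -0.432, 0.004]
contact_force: [0.1, 0.3, -0.7]
gripper_width: 0.603
grasp_force: 0.0
```

Run:
```python
from h import *; from plant import state,grab_frame
s=state();print(s['joint_pos'][5]);go(s,-.09,.155,.25,0)
f=grab_frame("wrist"); g=grab_frame("top"); h=grab_frame("scene")
box=(.3,.62,-.2,.12)
cv2.imwrite("pics/w2.png",np.hstack([rectify(f,.1065,box),rectify(f,.0785,box)])[:,:,::-1])
for n,q in (("top",g),("scene",h),("wrist",f)):
    for col,z in [("yellow",.154),("red",.1065)]:
        try: print(n,col,rect(masks(rectify(q,z))[col]))
        except Exception as e: print(e)
```

```text
2.2866789788942508
t 7.08 at unit [-87.3 -38.7] z 264.9 yaw -52.62 F [ 0.1  0.3 -0.7] | move [-155.6 -115.3   14.6] turn -0.918
top yellow {'c': (0.5312, 0.1894), 'wh': (69.3, 60.0), 'ang': 1.85, 'mean': (np.float32(0.5313), np.float32(0.1892)), 'n': 4090}
top red {'c': (0.4368, -0.0074), 'wh': (31.3, 12.5), 'ang': 26.57, 'mean': (np.float32(0.4373), np.float32(-0.0068)), 'n': 283}
scene yellow {'c': (0.5307, 0.1883), 'wh': (69.3, 59.9), 'ang': 2.49, 'mean': (np.float32(0.5307), np.float32(0.1883)), 'n': 4108}
scene red {'c': (0.4921, 0.0058), 'wh': (27.0, 42.0), 'ang': 67.38, 'mean': (np.float32(0.4924), np.float32(0.0052)), 'n': 787}
wrist yellow {'c': (0.5457, 0.19), 'wh': (71.0, 34.7), 'ang': 2.39, 'mean': (np.float32(0.5483), np.float32(0.1869)), 'n': 2023}
wrist red {'c': (0.4533, -0.0131), 'wh': (24.5, 47.9), 'ang': 78.69, 'mean': (np.float32(0.4551), np.float32(-0.0149)), 'n': 847}
```

View pics/w2.png

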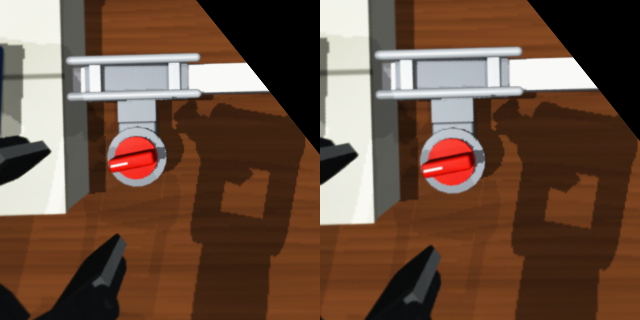

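The knob bar now runs from (108,166) to (157,154) in the left half, about 10° off the unit's y, so it is fully tight. The bar ends sit right by the ledge edge (col 376 against 371). Next is the tin.

Request:
apply_moves --series '[{"jaw": 0.3, "dz": 0, "dx": -28, "dy": -22, "turn": -0.11}, {"jaw": 0.3, "dz": 0, "dx": -56, "dy": -43, "turn": -0.22}, {"jaw": 0.3, "dz": 0, "dx": -84, "dy": -64, "turn": -0.33}, {"jaw": 0.3, "dz": 0, "dx": -112, "dy": -84, "turn": -0.44}, {"jaw": 0.3, "dz": 0, "dx": -140, "dy": -105, "turn": -0.55}]'

```text
time: 7.65
tool_pos: [0.4507, 0.1701, 0.2599]
tool_rot: [0.0, 0.985, -0.172, -0.0]
contact_force: [1.4, -0.3, 0.7]
gripper_width: 0.697
grasp_force: 0.0
```

Request:
apply_moves --series '[{"jaw": 0.3, "dz": 0, "dx": 0, "dy": 0, "turn": -0.1}, {"jaw": 0.3, "dz": 0, "dx": 0, "dy": 0, "turn": -0.2}, {"jaw": 0.3, "dz": 0, "dx": 0, "dy": 0, "turn": -0.3}, {"jaw": 0.3, "dz": 0, "dx": 0, "dy": 0, "turn": -0.36}, {"jaw": 0.3, "dz": 0, "dx": 0, "dy": 0, "turn": -0.36}]'

```text
time: 8.07
tool_pos: [0.451, 0.1688, 0.2598]
tool_rot: [0.0, 1.0, 0.006, -0.0]
contact_force: [-0.2, 0.1, 0.3]
gripper_width: 0.698
grasp_force: 0.0
```

Run:
```python
from h import *; from plant import state,grab_frame
s=state();print(s['joint_pos'][5]);go(s,-.1,.1545,.112,0)
f=grab_frame("wrist");go(state(),-.1,.1545,.112,0)
box=(.36,.72,0,.36)
cv2.imwrite("pics/w3.png",np.hstack([rectify(f,.08,box),rectify(f,.154,box)])[:,:,::-1])
print(rect(masks(rectify(f,.154,box))["yellow"],box))
```

```text
1.7630348305857917
t 8.07 at unit [-89.9 136.7] z 259.8 yaw -0.83 F [-0.2  0.1  0.3] | move [-10.2 -17.7 147.8] turn -0.015
t 8.12 at unit [-89.9 136.5] z 259.8 yaw -0.95 F [-1.1  0.9  0.2] | move [-10.3 -17.8 147.8] turn -0.017
{'c': (0.5341, 0.1891), 'wh': (70.6, 60.6), 'ang': 2.54, 'mean': (np.float32(0.5341), np.float32(0.1891)), 'n': 4261}
```

View pics/w3.png

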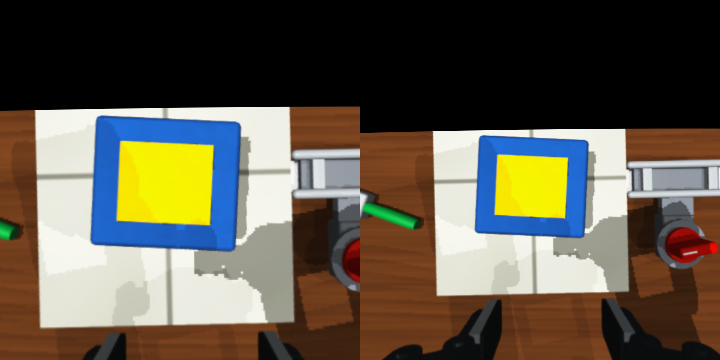

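Request:
apply_moves --series '[{"jaw": 0.3, "dz": 35, "dx": -9, "dy": -18, "turn": -0.015}, {"jaw": 0.3, "dz": 70, "dx": -9, "dy": -18, "turn": -0.015}, {"jaw": 0.3, "dz": 105, "dx": -9, "dy": -18, "turn": -0.015}, {"jaw": 0.3, "dz": 138, "dx": -9, "dy": -18, "turn": -0.015}, {"jaw": 0.3, "dz": 148, "dx": -9, "dy": -18, "turn": -0.015}]'

```text
time: 8.53
tool_pos: [0.4382, 0.1855, 0.1064]
tool_rot: [0.001, 1.0, 0.012, -0.005]
contact_force: [-1.8, 0.4, -0.7]
gripper_width: 0.698
grasp_force: 0.0
```

```bash
sed -i 's/UO=np.array(\[.5444,/UO=np.array([.5451,/' h.py; python3 -c "
from h import *; from plant import state,grab_frame
go(state(),-.061,.1545,.112,0); grab_frame('top'); go(state(),-.061,.1545,.112,0)"
```

```text
t 8.53 at unit [-103.   153.7] z 106.4 yaw -0.09 F [-1.8  0.4 -0.7] | move [41.9 -0.9 -6. ] turn -0.002
t 8.58 at unit [-102.8  153.7] z 106.7 yaw -0.07 F [-1.3 -0.7 -0.4] | move [41.7 -0.9 -5.7] turn -0.001
```

Request:
apply_moves --series '[{"jaw": 0.3, "dz": 0, "dx": 6, "dy": 0, "turn": 0}, {"jaw": 0.3, "dz": 0, "dx": 12, "dy": 0, "turn": 0}, {"jaw": 0.3, "dz": 0, "dx": 17, "dy": 0, "turn": 0}, {"jaw": 0.3, "dz": 0, "dx": 20, "dy": 0, "turn": 0}, {"jaw": 0.3, "dz": 0, "dx": 22, "dy": 0, "turn": 0}]'

```text
time: 9.0
tool_pos: [0.4658, 0.1873, 0.1143]
tool_rot: [-0.0, 1.0, 0.013, 0.001]
contact_force: [-2.6, -0.7, 1.0]
gripper_width: 0.704
grasp_force: 0.0
```

```bash
python3 -c "
from h import *; from plant import state,grab_frame
go(state(),-.061,.1545,.112,0)"
```

```text
t 9.0 at unit [-75.4 154.7] z 114.3 yaw 0.02 F [-2.6 -0.7  1. ] | move [14.3  0.2  2.3] turn 0.0
```

Request:
apply_moves --series '[{"jaw": 0.3, "dz": 1, "dx": 3, "dy": 0, "turn": 0}, {"jaw": 0.3, "dz": 1, "dx": 6, "dy": 0, "turn": 0}, {"jaw": 0.3, "dz": 1, "dx": 8, "dy": 0, "turn": 0}, {"jaw": 0.3, "dz": 1, "dx": 9.5, "dy": 0, "turn": 0}, {"jaw": 0.3, "dz": 1, "dx": 10, "dy": 0, "turn": 0}]'

```text
time: 9.42
tool_pos: [0.4742, 0.1873, 0.1111]
tool_rot: [0.0, 1.0, 0.013, -0.0]
contact_force: [-1.2, -0.8, -0.0]
gripper_width: 0.703
grasp_force: 0.0
```

```bash
cat >> h.py <<'E'
def tin(f,box=(.36,.72,0,.36)):
    r=rect(masks(rectify(f,.154,box))["yellow"],box); return np.round(w2u(r["mean"])*1000,1),r["ang"],r["wh"]
E
python3 -c "
from h import *; from plant import state,grab_frame
go(state(),-.061,.1545,.112,0)
f=grab_frame('top'); print(tin(f)); f=grab_frame('scene'); print(tin(f))
cv2.imwrite('pics/s3.png',cv2.resize(f['pixels'][150:310,250:470,::-1],None,fx=3,fy=3,interpolation=cv2.INTER_CUBIC))
go(state(),-.061,.1545,.112,0)"
```

```text
t 9.42 at unit [-67.  154.6] z 111.1 yaw 0.06 F [-1.2 -0.8 -0. ] | move [ 6.   0.1 -0.9] turn 0.001
(array([ 20.6, 176.1]), 87.8, (13.0, 35.4))
(array([ -4.6, 155.7]), 88.81, (60.8, 69.1))
t 9.52 at unit [-67.  154.6] z 111.1 yaw 0.07 F [-0.8 -0.3 -1.1] | move [ 6.   0.1 -0.9] turn 0.001
```

View pics/s3.png

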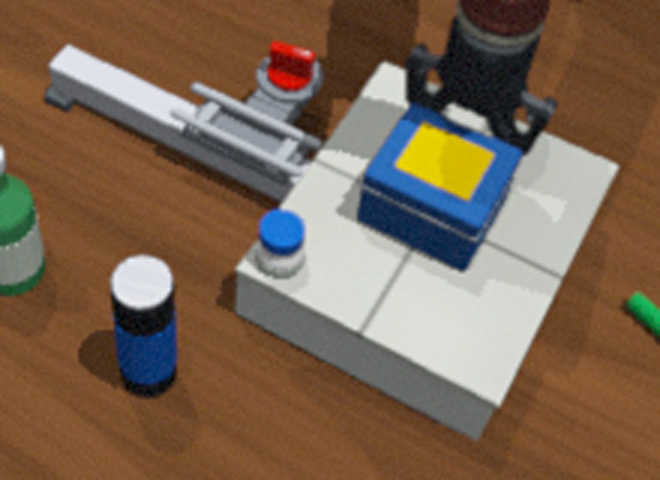

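The scene view shows the open fingers flat against the tin's near face (tin top at (440,160)), the tin upright and now square. The rack is shut and the cream jar (280,245) is untouched.

Request:
apply_moves --series '[{"jaw": 0.3, "dz": 0, "dx": 2, "dy": 0, "turn": 0}, {"jaw": 0.3, "dz": 0, "dx": 3.5, "dy": 0, "turn": 0}, {"jaw": 0.3, "dz": 0, "dx": 4.7, "dy": 0, "turn": 0}, {"jaw": 0.3, "dz": 0, "dx": 5.5, "dy": 0, "turn": 0}, {"jaw": 0.3, "dz": 0, "dx": 5.5, "dy": 0, "turn": 0}]'

```text
time: 9.93
tool_pos: [0.4797, 0.1875, 0.1112]
tool_rot: [-0.0, 1.0, 0.013, -0.0]
contact_force: [-1.3, -1.1, -1.3]
gripper_width: 0.703
grasp_force: 0.0
```

```bash
python3 -c "
from h import *; from plant import state,grab_frame
go(state(),-.061,.1545,.112,0)
f=grab_frame('scene'); print(tin(f))
go(state(),-.1,.1545,.26,0)"
```

```text
t 9.93 at unit [-61.5 154.6] z 111.2 yaw 0.07 F [-1.3 -1.1 -1.3] | move [ 0.5  0.1 -0.8] turn 0.001
(array([  0.8, 156. ]), 88.49, (61.1, 69.4))
t 9.98 at unit [-61.5 154.6] z 111.3 yaw 0.07 F [-2.3  0.  -0. ] | move [-3.850e+01  1.000e-01 -1.487e+02] turn 0.001
```

Request:
apply_moves --series '[{"jaw": 0.3, "dz": 0, "dx": -15, "dy": 0, "turn": 0}, {"jaw": 0.3, "dz": 0, "dx": -40, "dy": 0, "turn": 0}, {"jaw": 0.3, "dz": -35, "dx": -45, "dy": 0, "turn": 0}, {"jaw": 0.3, "dz": -70, "dx": -45, "dy": 0, "turn": 0}, {"jaw": 0.3, "dz": -110, "dx": -45, "dy": 0, "turn": 0}]'

```text
time: 10.4
tool_pos: [0.4331, 0.1859, 0.2208]
tool_rot: [0.0, 1.0, 0.014, -0.001]
contact_force: [1.8, -0.2, 0.8]
gripper_width: 0.703
grasp_force: 0.0
```

```bash
python3 -c "
from h import *; from plant import state,grab_frame
f=grab_frame('scene'); print(tin(f)); f=grab_frame('top'); print(tin(f)); f=grab_frame('wrist'); print(tin(f))
go(state(),0,.25,.22,90)"
```

```text
(array([  1., 156.]), 88.6, (59.8, 69.1))
(array([  7.3, 152.1]), 89.05, (59.8, 68.8))
(array([  2.6, 156.6]), 88.32, (57.2, 70.3))
t 10.55 at unit [-103.7  155.1] z 226.7 yaw 0.07 F [ 0.3  0.1 -0.2] | move [103.7 -94.7   8. ] turn -1.57
```

Request:
apply_moves --series '[{"jaw": 0.3, "dz": 0, "dx": 20, "dy": -22, "turn": -0.11}, {"jaw": 0.3, "dz": 0, "dx": 41, "dy": -44, "turn": -0.22}, {"jaw": 0.3, "dz": 0, "dx": 62, "dy": -66, "turn": -0.33}, {"jaw": 0.3, "dz": 0, "dx": 83, "dy": -85, "turn": -0.44}, {"jaw": 0.3, "dz": 0, "dx": 104, "dy": -100, "turn": -0.55}]'

```text
time: 10.97
tool_pos: [0.5364, 0.2904, 0.2197]
tool_rot: [-0.0, 0.958, 0.287, -0.001]
contact_force: [0.4, -0.5, 0.1]
gripper_width: 0.698
grasp_force: 0.0
```

Request:
apply_moves --series '[{"jaw": 0.3, "dz": 0, "dx": 0, "dy": 0, "turn": -0.12}, {"jaw": 0.3, "dz": 0, "dx": 0, "dy": 0, "turn": -0.24}, {"jaw": 0.3, "dz": 0, "dx": 0, "dy": 0, "turn": -0.36}, {"jaw": 0.3, "dz": 0, "dx": 0, "dy": 0, "turn": -0.48}, {"jaw": 0.3, "dz": 0, "dx": 0, "dy": 0, "turn": -0.6}]'

```text
time: 11.38
tool_pos: [0.5357, 0.2889, 0.2196]
tool_rot: [-0.0, 0.83, 0.558, -0.001]
contact_force: [0.3, -0.7, 0.3]
gripper_width: 0.7
grasp_force: 0.0
```

Request:
apply_moves --series '[{"jaw": 0.3, "dz": 0, "dx": 0, "dy": 0, "turn": -0.12}, {"jaw": 0.3, "dz": 0, "dx": 0, "dy": 0, "turn": -0.24}, {"jaw": 0.3, "dz": 0, "dx": 0, "dy": 0, "turn": -0.36}, {"jaw": 0.3, "dz": 0, "dx": 0, "dy": 0, "turn": -0.42}, {"jaw": 0.3, "dz": 0, "dx": 0, "dy": 0, "turn": -0.42}]'

```text
time: 11.8
tool_pos: [0.5357, 0.2888, 0.2198]
tool_rot: [-0.0, 0.698, 0.717, -0.001]
contact_force: [1.0, -0.5, -0.4]
gripper_width: 0.7
grasp_force: 0.0
```

```bash
python3 -c "
from h import *; from plant import state,grab_frame
f=grab_frame('top'); print(tin(f)); f=grab_frame('scene'); print(tin(f))
s=state();print(s['joint_pos'][5]);go(s,0,.25,.112,90)"
```

```text
(array([  1.7, 157.2]), 88.53, (58.9, 68.4))
(array([  1. , 156.2]), 88.6, (60.2, 69.2))
0.3481219725003133
t 11.9 at unit [ -2.9 254.5] z 220.2 yaw 89.92 F [-0.4 -0.2  0.1] | move [ -4.4   3.  108.2] turn -0.001
```

Request:
apply_moves --series '[{"jaw": 0.3, "dz": 33, "dx": 0, "dy": 3, "turn": 0}, {"jaw": 0.3, "dz": 66, "dx": 0, "dy": 3, "turn": 0}, {"jaw": 0.3, "dz": 92, "dx": 0, "dy": 3, "turn": 0}, {"jaw": 0.3, "dz": 108, "dx": 0, "dy": 3, "turn": 0}, {"jaw": 0.3, "dz": 108, "dx": -10, "dy": 3, "turn": 0}]'

```text
time: 12.32
tool_pos: [0.5359, 0.2785, 0.1077]
tool_rot: [-0.002, 0.698, 0.716, -0.004]
contact_force: [-0.3, 0.2, -0.6]
gripper_width: 0.699
grasp_force: 0.0
```

Request:
apply_moves --series '[{"jaw": 0.3, "dz": 0, "dx": -8, "dy": 0, "turn": 0}, {"jaw": 0.3, "dz": 0, "dx": -14, "dy": 0, "turn": 0}, {"jaw": 0.3, "dz": 0, "dx": -19, "dy": 0, "turn": 0}, {"jaw": 0.3, "dz": 0, "dx": -24, "dy": 0, "turn": 0}, {"jaw": 0.3, "dz": 0, "dx": -29, "dy": 0, "turn": 0}]'

```text
time: 12.73
tool_pos: [0.5411, 0.2503, 0.1154]
tool_rot: [0.0, 0.698, 0.716, 0.002]
contact_force: [-0.1, 2.9, 1.5]
gripper_width: 0.697
grasp_force: 0.0
```

```bash
python3 -c "
from h import *; from plant import state,grab_frame
s=state();print(s['joint_pos'][5]);go(s,0,.0245,.112,90)"
```

```text
0.28211956478114847
t 12.73 at unit [  1.5 215.8] z 115.4 yaw 89.99 F [-0.1  2.9  1.5] | move [-191.3   -1.5    3. ] turn -0.0
```

Request:
apply_moves --series '[{"jaw": 0.3, "dz": 1, "dx": -7, "dy": 0, "turn": 0}, {"jaw": 0.3, "dz": 1, "dx": -14, "dy": 0, "turn": 0}, {"jaw": 0.3, "dz": 1, "dx": -22, "dy": 0, "turn": 0}, {"jaw": 0.3, "dz": 1, "dx": -30, "dy": 0, "turn": 0}, {"jaw": 0.3, "dz": 1, "dx": -37, "dy": 0, "turn": 0}]'

```text
time: 13.15
tool_pos: [0.5408, 0.2122, 0.1123]
tool_rot: [-0.0, 0.698, 0.716, -0.0]
contact_force: [0.2, 3.7, 1.0]
gripper_width: 0.702
grasp_force: 0.0
```

Request:
apply_moves --series '[{"jaw": 0.3, "dz": 0, "dx": -7, "dy": 0, "turn": 0}, {"jaw": 0.3, "dz": 0, "dx": -14, "dy": 0, "turn": 0}, {"jaw": 0.3, "dz": 0, "dx": -21, "dy": 0, "turn": 0}, {"jaw": 0.3, "dz": 0, "dx": -28, "dy": 0, "turn": 0}, {"jaw": 0.3, "dz": 0, "dx": -33, "dy": 0, "turn": 0}]'

```text
time: 13.57
tool_pos: [0.5417, 0.1792, 0.1122]
tool_rot: [-0.0, 0.698, 0.716, -0.0]
contact_force: [0.3, 2.3, 1.5]
gripper_width: 0.704
grasp_force: 0.0
```

```bash
python3 -c "
from h import *; from plant import state,grab_frame
f=grab_frame('scene'); print(tin(f,(.36,.72,-.2,.3)))
s=state();go(s,0,.0245,.112,90)"
```

```text
(array([ 0.5, 75. ]), 87.95, (59.9, 69.4))
t 13.62 at unit [  0.3 144. ] z 112.1 yaw 89.98 F [ 0.4 -0.9  0.4] | move [-119.5   -0.3    0.2] turn -0.0
```

Request:
apply_moves --series '[{"jaw": 0.3, "dz": 0, "dx": -6, "dy": 0, "turn": 0}, {"jaw": 0.3, "dz": 0, "dx": -12, "dy": 0, "turn": 0}, {"jaw": 0.3, "dz": 0, "dx": -18, "dy": 0, "turn": 0}, {"jaw": 0.3, "dz": 0, "dx": -24, "dy": 0, "turn": 0}, {"jaw": 0.3, "dz": 0, "dx": -30, "dy": 0, "turn": 0}]'

```text
time: 14.03
tool_pos: [0.5425, 0.1495, 0.1123]
tool_rot: [0.0, 0.698, 0.716, -0.0]
contact_force: [-0.2, 1.9, -0.0]
gripper_width: 0.697
grasp_force: 0.0
```

Request:
apply_moves --series '[{"jaw": 0.3, "dz": 0, "dx": -6, "dy": 0, "turn": 0}, {"jaw": 0.3, "dz": 0, "dx": -12, "dy": 0, "turn": 0}, {"jaw": 0.3, "dz": 0, "dx": -18, "dy": 0, "turn": 0}, {"jaw": 0.3, "dz": 0, "dx": -24, "dy": 0, "turn": 0}, {"jaw": 0.3, "dz": 0, "dx": -30, "dy": 0, "turn": 0}]'

```text
time: 14.45
tool_pos: [0.5431, 0.1195, 0.1121]
tool_rot: [-0.0, 0.698, 0.716, -0.0]
contact_force: [0.2, 1.5, -1.4]
gripper_width: 0.696
grasp_force: 0.0
```

```bash
python3 -c "
from h import *; from plant import state,grab_frame
f=grab_frame('scene'); print(tin(f,(.36,.72,-.2,.3)))
s=state();go(s,0,.0245,.112,90)
cv2.imwrite('pics/s4.png',cv2.resize(f['pixels'][130:310,250:470,::-1],None,fx=3,fy=3,interpolation=cv2.INTER_CUBIC))"
```

```text
(array([ 0.8, 14.6]), 87.27, (59.8, 69.1))
t 14.5 at unit [ 0.4 84. ] z 112.2 yaw 89.99 F [-0.5 -1.  -0.4] | move [-59.5  -0.3   0.3] turn -0.0
```

View pics/s4.png

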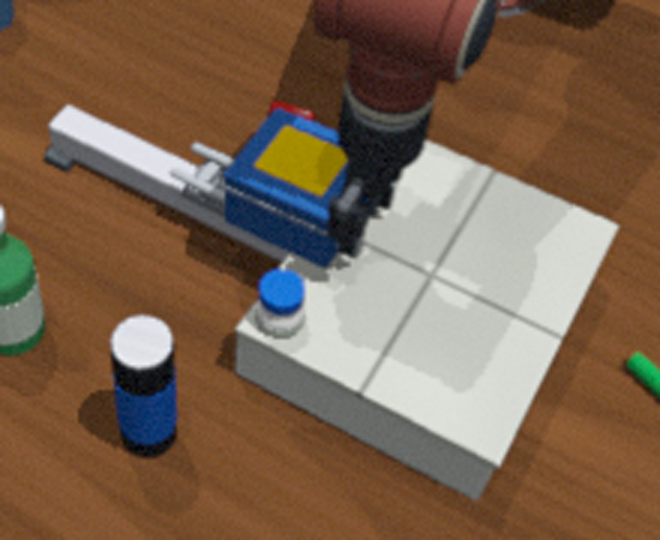

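The tin is crossing onto the bars, flat against the fingers (top at (300,160)). The cream jar is unmoved at (283,300).

Request:
apply_moves --series '[{"jaw": 0.3, "dz": 0, "dx": -6, "dy": 0, "turn": 0}, {"jaw": 0.3, "dz": 0, "dx": -12, "dy": 0, "turn": 0}, {"jaw": 0.3, "dz": 0, "dx": -18, "dy": 0, "turn": 0}, {"jaw": 0.3, "dz": 0, "dx": -24, "dy": 0, "turn": 0}, {"jaw": 0.3, "dz": 0, "dx": -30, "dy": 0, "turn": 0}]'

```text
time: 14.92
tool_pos: [0.544, 0.0896, 0.1122]
tool_rot: [-0.0, 0.698, 0.716, -0.0]
contact_force: [0.7, 1.5, -0.8]
gripper_width: 0.701
grasp_force: 0.0
```

Request:
apply_moves --series '[{"jaw": 0.3, "dz": 0, "dx": -6, "dy": 0, "turn": 0}, {"jaw": 0.3, "dz": 0, "dx": -12, "dy": 0, "turn": 0}, {"jaw": 0.3, "dz": 0, "dx": -17, "dy": 0, "turn": 0}, {"jaw": 0.3, "dz": 0, "dx": -21, "dy": 0, "turn": 0}, {"jaw": 0.3, "dz": 0, "dx": -24, "dy": 0, "turn": 0}]'

```text
time: 15.33
tool_pos: [0.5448, 0.0657, 0.1124]
tool_rot: [0.0, 0.698, 0.716, 0.0]
contact_force: [-0.7, 1.9, -0.5]
gripper_width: 0.702
grasp_force: 0.0
```

```bash
python3 -c "
from h import *; from plant import state,grab_frame
f=grab_frame('scene'); print(tin(f,(.36,.72,-.2,.3)))
s=state();go(s,0,.0245,.112,90)"
```

```text
(array([  2. , -39.1]), 88.41, (60.5, 68.9))
t 15.38 at unit [ 0.5 30.7] z 112.4 yaw 89.99 F [-0.4 -0.7  0.1] | move [-6.2 -0.5  0.4] turn -0.0
```

Request:
apply_moves --series '[{"jaw": 0.3, "dz": 0, "dx": -1.5, "dy": 0, "turn": 0}, {"jaw": 0.3, "dz": 0, "dx": -2.5, "dy": 0, "turn": 0}, {"jaw": 0.3, "dz": 0, "dx": -2.5, "dy": 0, "turn": 0}, {"jaw": 0.3, "dz": 0, "dx": 10, "dy": 0, "turn": 0}, {"jaw": 0.3, "dz": 0, "dx": 45, "dy": 0, "turn": 0}]'

```text
time: 15.8
tool_pos: [0.5441, 0.1094, 0.1125]
tool_rot: [0.001, 0.699, 0.715, -0.0]
contact_force: [0.3, 0.6, -0.5]
gripper_width: 0.698
grasp_force: 0.0
```

Request:
apply_moves --series '[{"jaw": 0.3, "dz": -10, "dx": 40, "dy": 0, "turn": 0}, {"jaw": 0.3, "dz": -50, "dx": 75, "dy": 0, "turn": 0}, {"jaw": 0.3, "dz": -90, "dx": 90, "dy": 0, "turn": 0}, {"jaw": 0.3, "dz": -120, "dx": 90, "dy": 0, "turn": 0}, {"jaw": 0.3, "dz": -120, "dx": 90, "dy": 0, "turn": 0}]'

```text
time: 16.22
tool_pos: [0.545, 0.2046, 0.243]
tool_rot: [0.004, 0.697, 0.717, 0.007]
contact_force: [1.9, 0.3, 1.5]
gripper_width: 0.698
grasp_force: 0.0
```

Run:
```python
from h import *; from plant import state,grab_frame
b=(.36,.72,-.2,.16)
for n in ("scene","top","wrist"):
    f=grab_frame(n)
    try: print(n,tin(f,b))
    except Exception as e: print(n,e)
    if n=="top": I=np.hstack([rectify(f,.1525,b),rectify(f,.0785,b)])
cv2.imwrite("pics/t5.png",I[:,:,::-1])
go(state(),0,.0245,.112,90)
```

```text
scene (array([  1.5, -39.8]), 88.15, (59.7, 70.2))
top (array([  0.7, -39. ]), 88.03, (60.0, 70.6))
wrist attempt to get argmax of an empty sequence
t 16.37 at unit [  0.4 167.3] z 232.8 yaw 90.07 F [-0.6 -0.8 -1. ] | move [-142.8   -0.7  120.8] turn 0.001
```

View pics/t5.png

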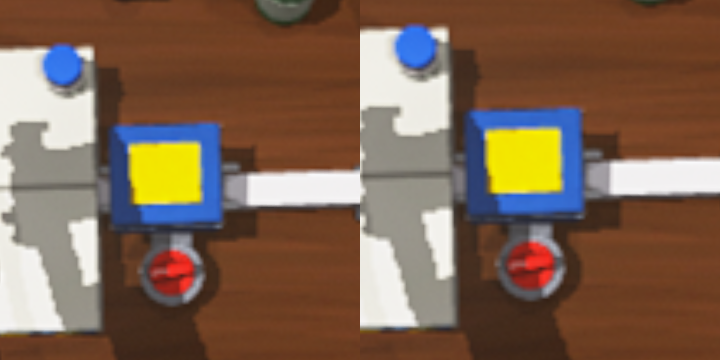

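The top view shows the tin square on the bars (yellow centre at (165,172) in the left half), about 3.5 mm short of the middle. The knob is still tight at home, so I'll push the last 3.5 mm.

Request:
apply_moves --series '[{"jaw": 0.3, "dz": 20, "dx": -35, "dy": 0, "turn": 0}, {"jaw": 0.3, "dz": 50, "dx": -65, "dy": 0, "turn": 0}, {"jaw": 0.3, "dz": 80, "dx": -90, "dy": 0, "turn": 0}, {"jaw": 0.3, "dz": 108, "dx": -105, "dy": 0, "turn": 0}, {"jaw": 0.3, "dz": 120, "dx": -105, "dy": 0, "turn": 0}]'

```text
time: 16.78
tool_pos: [0.5395, 0.0933, 0.1052]
tool_rot: [-0.003, 0.699, 0.715, -0.004]
contact_force: [-1.3, 0.2, -1.6]
gripper_width: 0.699
grasp_force: 0.0
```

Request:
apply_moves --series '[{"jaw": 0.3, "dz": 0, "dx": -7, "dy": 0, "turn": 0}, {"jaw": 0.3, "dz": 0, "dx": -14, "dy": 0, "turn": 0}, {"jaw": 0.3, "dz": 0, "dx": -20, "dy": 0, "turn": 0}, {"jaw": 0.3, "dz": 0, "dx": -25, "dy": 0, "turn": 0}, {"jaw": 0.3, "dz": 0, "dx": -28, "dy": 0, "turn": 0}]'

```text
time: 17.2
tool_pos: [0.546, 0.0679, 0.1143]
tool_rot: [0.001, 0.698, 0.716, 0.001]
contact_force: [0.5, -0.4, -0.4]
gripper_width: 0.702
grasp_force: 0.0
```

```bash
python3 -c "
from h import *; from plant import state,grab_frame
s=state();go(s,0,.0245,.112,90)"
```

```text
t 17.2 at unit [ 1.7 33.4] z 114.3 yaw 90.03 F [ 0.5 -0.4 -0.4] | move [-8.9 -1.7  2.3] turn 0.001
```

Request:
apply_moves --series '[{"jaw": 0.3, "dz": 1, "dx": -2.5, "dy": 0, "turn": 0}, {"jaw": 0.3, "dz": 1, "dx": -5, "dy": 0, "turn": 0}, {"jaw": 0.3, "dz": 1, "dx": -7, "dy": 0, "turn": 0}, {"jaw": 0.3, "dz": 1, "dx": -8.5, "dy": 0, "turn": 0}, {"jaw": 0.3, "dz": 1, "dx": -9, "dy": 0, "turn": 0}]'

```text
time: 17.62
tool_pos: [0.5451, 0.0594, 0.1116]
tool_rot: [-0.0, 0.698, 0.716, 0.0]
contact_force: [-0.2, 2.2, 1.7]
gripper_width: 0.698
grasp_force: 0.0
```

```bash
python3 -c "
from h import *; from plant import state,grab_frame
s=state();go(s,0,.0245,.112,90)"
```

```text
t 17.62 at unit [ 0.6 24.9] z 111.6 yaw 90.03 F [-0.2  2.2  1.7] | move [-0.4 -0.6 -0.4] turn 0.0
```

Request:
apply_moves --series '[{"jaw": 0.3, "dz": 0, "dx": 0, "dy": 0, "turn": 0}, {"jaw": 0.3, "dz": 0, "dx": 10, "dy": 0, "turn": 0}, {"jaw": 0.3, "dz": 0, "dx": 40, "dy": 0, "turn": 0}, {"jaw": 0.3, "dz": -10, "dx": 75, "dy": 0, "turn": 0}, {"jaw": 0.3, "dz": -40, "dx": 95, "dy": 0, "turn": 0}]'

```text
time: 18.03
tool_pos: [0.5383, 0.1559, 0.1461]
tool_rot: [-0.003, 0.698, 0.716, -0.004]
contact_force: [0.6, 0.4, 0.1]
gripper_width: 0.702
grasp_force: 0.0
```

Request:
apply_moves --series '[{"jaw": 0.3, "dz": -30, "dx": 10, "dy": 0, "turn": 0}, {"jaw": 0.3, "dz": -60, "dx": 20, "dy": 0, "turn": 0}, {"jaw": 0.3, "dz": -90, "dx": 30, "dy": 0, "turn": 0}, {"jaw": 0.3, "dz": -100, "dx": 40, "dy": 0, "turn": 0}, {"jaw": 0.3, "dz": -100, "dx": 40, "dy": 0, "turn": 0}]'

```text
time: 18.45
tool_pos: [0.5428, 0.1962, 0.2552]
tool_rot: [0.002, 0.697, 0.717, 0.003]
contact_force: [0.4, 0.7, 0.3]
gripper_width: 0.698
grasp_force: 0.0
```

Run:
```python
from h import *; from plant import state,grab_frame
b=(.36,.72,-.2,.16)
for n in ("scene","top"):
    f=grab_frame(n); print(n,tin(f,b))
    if n=="top": I=rectify(f,.0785,b)
    else: J=cv2.resize(f["pixels"][150:270,260:380],(360,360))
cv2.imwrite("pics/t6.png",np.hstack([I,J])[:,:,::-1])
go(state(),0,.0245,.112,90)
```

```text
scene (array([  1.2, -44.1]), 88.15, (59.7, 69.2))
top (array([  0.6, -43.6]), 90.0, (59.0, 70.0))
t 18.55 at unit [ -0.2 159.8] z 249.9 yaw 90.06 F [-0.1 -0.7 -0.4] | move [-135.2    0.2  138. ] turn 0.001
```

View pics/t6.png

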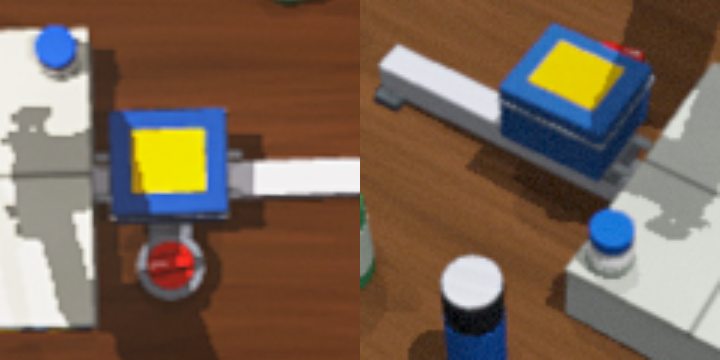

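The tin sits flat and square on the bars (left half, (170,160)), centred to about 1 mm. The knob (172,265) is still turned tight with the rack home, and the gripper is clear.

```bash
python3 -c "
from plant import ticket
print(ticket.job_done())"
```

```text
the job is handed in; nothing more can be done
None
```

The job is handed in at about 18.5 s of the 67 s: I slid the rack shut and turned its knob to the stop while the tin was still on the tiles, then pushed the tin flat and square onto the bars, within about 1 mm of their middle by the cameras, with nothing else seen to move.

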